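# Gauge the board vise's gap with spacer plates

## Robot

A 7-joint arm with a two-finger parallel gripper is mounted at the origin on the work surface. World frame = base frame: x ahead of the robot, y to its left, z up, the work surface at z = 0. Lengths are in m, angles in rad, forces in N, time in s.
With the tool pointing down it reaches from about 0.4 to 0.85 m from the base axis. Payload 6.9 kg.
Tool frame: the origin (TCP) lies midway between the tips of the shut fingers; the grasp point (between the pads) lies behind it (ctrl.pinch_z is the z of the grasp point in the tool frame, in m); z points along the fingers, y is the direction in which the jaws open and shut (so a half turn about z gives the same grasp; the last joint's range is limited). The gripper opens to 85 mm and grips with 20 to 120 N. Pads are 22 mm wide; open, the fingers measure 114 mm over their backs; the gripper's body (76 mm by 85 mm) begins 54 mm behind the grasp point. The pads swing forward as they close: fully open they stand 13 mm farther back than shut.
Start: joints at [-1.234, 0.507, -0.238, 1.5, 0.126, 1.149, -0.155], TCP at [0.143, 0.608, 0.231] pointing down, gripper open.
Joint ranges: [-3.08, 3.08], [-0.24, 2.05], [-1.43, 1.35], [0, 2.5], [-1.52, 4.66], [0.17, 1.96], [-2.89, 2.89]. Speed limits (rad/s): [2.39, 2.39, 3.14, 3.14, 3.14, 3.14, 3.14].

## Interface

Orientations are given as a unit quaternion [w, x, y, z].
In Python, from station import ctrl, get_state, vision, ticket, models gives the robot as it stands. Calls block until the motion is done:
- ctrl.movep(position, orientation): joint-space move of the TCP to a pose.
- ctrl.movel(position, frame=None, max_speed=0.15): straight line of the TCP; frame=None keeps the orientation; max_speed is the mean speed in m/s.
- ctrl.set_joints(angles): joint-space move.
- ctrl.ungrasp() and ctrl.close_gripper(force=None): open the fingers fully, or close them until they stop; force is the grip in N (None keeps the last).
- ctrl.pause(seconds).
- ctrl.ik(position, orientation): joint angles nearest the present ones, or None.
- get_state(): the state.
- vision.grab_frame(name): name is "side" or "top"; returns (picture, depth): 480x640x3 uint8, blue, green, red; 480x640 float32, m along the optical axis (not along the pixel's ray), 0 where there is no reading.
- vision.camera_info(name): a dict with "mtx" (3x3 intrinsics, pixels), "R" (3x3) and "t" (3): a world point X has camera coordinates R X + t. Camera axes: x right, y down, z forward; pixel columns grow to the right and rows downward; lengths in m; the calibration is good to about 2 mm. A picture is of the moment at which its call begins. camera_info takes no time and is no camera call.
A pose or a line that the arm cannot do raises ctrl.Unreachable and nothing moves.
- ticket.close_job(): hands the job in, once; it reports no verdict.
Trained networks look in the newest picture that a camera, given by its name, has taken for a name from the list of things; names that differ only in an ending like _2 or _b are one class to them, and where a whole thing is asked for, a point or a joint stands for the part that bears it (a point fixed in the world has none). Each returns a list of dicts, best first, with "p" (0 to 1); they miss things now and then, are a little off and sometimes report something else, mostly with a low value. They report only what shows in the picture. A call takes as long as a camera call. They do not tell look-alikes from the thing itself.
- models.recognise(camera, target): "point" ([column, row] in pixels, amid what is visible of it).
- models.masks_of(camera, target): "mask" (480x640 bool, what is visible of it) and "point" ([column, row] in pixels, amid what is visible of it).
The state is a dict: "time": time; "qpos": joint angles; "qd": joint speeds; "tau": joint torques, N m; "tcp_pos": TCP position; "eef_rot": TCP orientation; "contact_force": force on the tool from outside, world axes, zero at the start; "wrist_torque": the same for the moment, N m; "width": finger opening in m.
Only numpy, scipy, OpenCV 4.12 (cv2) and the standard library are available. Lean on these libraries where they do the work, as an engineer would, in place of code of your own. Each camera call takes 0.05 s, during which the arm holds its last target. There are 200 camera calls.

## Task

The sliding jaw of the small circuit-board vise has been locked for the next batch of boards, and we need to know how wide it stands. Of the three aluminium spacer plates on the bench, find the thickest that goes down freely between the jaws, trying thicker ones in turn if you need to, and leave it standing upright in the gap about the middle of the jaws' length, fully down on the vise's base, with the other two left out of the vise, well away from it.

Things in the scene. Friction and masses are not known exactly. Their poses are not given: they have to be found in the camera images.
- vise: fixed board vise: dark steel base plate 100 (its x) by 145 mm (its y), 8 mm thick, with a bright steel fixed jaw 90 mm long. Both jaws' tops are 33 mm above the bench, their inner top edges bevelled 5 mm back over the top 10 mm; the gap's floor is the base plate, 8 mm above the bench. Origin: at bench level under the middle of the fixed jaw's inner face; the gap lies on its +y side, runs along x and is open above. End plate at y = 110 mm, 38 mm high.
- jaw: bright steel sliding jaw of the vise, locked, 90 mm long (x), 22 mm thick (y), with a screw and black knob (top 36 mm above the bench) behind it. Origin: at bench level under the middle of its inner face; axes parallel to the vise's. Its distance from the vise's origin is the gap's width, 18 to 54 mm; the right spacer leaves less than 18 mm of play.
- spacer_thin: thinnest of three plain aluminium spacer plates, standing on the bench: a foot 60 mm long (its x), 14 mm thick (its y), 35 mm tall; on its middle a grip tab 30 mm long (x), 14 mm thick, from 35 to 75 mm above the underside. Same either way round. Origin: centre of its underside; z up.
- spacer_mid: middle of three plain aluminium spacer plates, standing on the bench: a foot 60 mm long (its x), 26 mm thick (its y), 35 mm tall; on its middle a grip tab 30 mm long (x), 26 mm thick, from 35 to 75 mm above the underside. Same either way round. Origin: centre of its underside; z up.
- spacer_thick: thickest of three plain aluminium spacer plates, standing on the bench: a foot 60 mm long (its x), 38 mm thick (its y), 35 mm tall; on its middle a grip tab 30 mm long (x), 38 mm thick, from 35 to 75 mm above the underside. Same either way round. Origin: centre of its underside; z up.
Mind the look-alikes: they are no part of the job. Leave any turquoise look-alike of the spacer_thin alone. What is shaped like the spacer_thick but orange is not meant.

How it is judged:
At the end, for the whole second after the job is handed in: A spacer with under 18 mm of play stands between the jaws, within 20 mm of their middle, within 10 degrees of upright and 0.4 rad of their direction, underside within 7 mm of the base, at rest; the other two are over 60 mm away from it (((y of jaw in the frame of vise below 0.032 m and z of spacer_thin in the frame of vise between 0.004 and 0.015 m and x of spacer_thin in the frame of vise between -0.02 and 0.02 m and y of spacer_thin in the frame of vise above 0 m and y of spacer_thin in the frame of jaw below 0 m and angle between spacer_thin's own z axis and vertical below 0.17 rad and angle between the x axis of spacer_thin and the x axis of vise, either way round below 0.4 rad and linear speed of spacer_thin below 0.02 m/s and horizontal distance between each of spacer_mid, spacer_thick and spacer_thin above 0.06 m) or (y of jaw in the frame of vise below 0.044 m and z of spacer_mid in the frame of vise between 0.004 and 0.015 m and x of spacer_mid in the frame of vise between -0.02 and 0.02 m and y of spacer_mid in the frame of vise above 0 m and y of spacer_mid in the frame of jaw below 0 m and angle between spacer_mid's own z axis and vertical below 0.17 rad and angle between the x axis of spacer_mid and the x axis of vise, either way round below 0.4 rad and linear speed of spacer_mid below 0.02 m/s and horizontal distance between each of spacer_thin, spacer_thick and spacer_mid above 0.06 m) or (y of jaw in the frame of vise below 0.056 m and z of spacer_thick in the frame of vise between 0.004 and 0.015 m and x of spacer_thick in the frame of vise between -0.02 and 0.02 m and y of spacer_thick in the frame of vise above 0 m and y of spacer_thick in the frame of jaw below 0 m and angle between spacer_thick's own z axis and vertical below 0.17 rad and angle between the x axis of spacer_thick and the x axis of vise, either way round below 0.4 rad and linear speed of spacer_thick below 0.02 m/s and horizontal distance between each of spacer_thin, spacer_mid and spacer_thick above 0.06 m))); the robot touches nothing.
It also fails if it takes over 64 s, if anything falls off the work surface, if the arm or the gripper's body presses on something with over 40 N, if the wrist force passes 120 N, or if a joint passes its speed limit or range.

## Working session

There is one attempt and no reset: what is moved stays moved. The work goes in short steps, each a Python script; the robot and the scene stay as the last script left them, time stands still between calls to the robot, and variables do not carry over. Pictures are saved under pics/ and viewed, about 8 in all and at most 12, crops included, and the job is handed in when it is done.

```bash
mkdir -p pics
cat > h.py <<'E'
import numpy as np, cv2
from station import ctrl, get_state, vision, ticket, models
def cloud(cam):
    im,d=vision.grab_frame(cam); c=vision.camera_info(cam); K=c["mtx"];R=np.array(c["R"]);t=np.array(c["t"])
    v,u=np.mgrid[:480,:640]
    P=np.stack([(u-K[0][2])/K[0][0]*d,(v-K[1][2])/K[1][1]*d,d],-1)
    W=(P-t)@R; W[d<=0]=np.nan
    return im,W
E
python3 - <<'E'
from h import *
for cam in("top","side"):
    im,W=cloud(cam); cv2.imwrite(f"pics/{cam}0.png",im); np.save(f"{cam}0.npy",W)
    c=vision.camera_info(cam); print(cam,-np.array(c["R"]).T@c["t"])
    for n in("vise","jaw","spacer_thin","spacer_mid","spacer_thick"):
        for r in models.masks_of(cam,n)[:4]:
            m=r["mask"]; w=W[m]; w=w[~np.isnan(w[:,0])]
            print(n,round(r["p"],2),np.round(r["point"]),m.sum(),np.round(np.median(w,0),3) if len(w) else None,"zmax",np.round(np.percentile(w[:,2],98),3) if len(w) else None, im[m].mean(0).round())
print(get_state(),ctrl.pinch_z)
E
```

```text
top [ 0.32375928 -0.08470437  0.86203019]
vise 0.72 [211. 200.] 3417 [0.552 0.149 0.008] zmax 0.038 [115. 103.  95.]
jaw 0.66 [225. 197.] 1179 [0.555 0.125 0.03 ] zmax 0.035 [158. 151. 141.]
spacer_thin 0.81 [402. 238.] 319 [ 0.467 -0.186  0.068] zmax 0.076 [177. 172.  42.]
spacer_thin 0.74 [353. 246.] 329 [ 0.454 -0.109  0.055] zmax 0.077 [222. 216. 209.]
spacer_thin 0.69 [377. 314.] 350 [ 0.345 -0.137  0.054] zmax 0.077 [173. 172.  68.]
spacer_mid 0.74 [452. 220.] 822 [ 0.494 -0.276  0.043] zmax 0.076 [213. 205. 197.]
spacer_thick 0.85 [381. 181.] 897 [ 0.568 -0.157  0.059] zmax 0.076 [209. 201. 195.]
spacer_thick 0.62 [323. 158.] 992 [ 0.609 -0.061  0.045] zmax 0.076 [ 58. 117. 204.]
side [ 0.38127052 -0.65822616  0.47788658]
vise 0.74 [319. 199.] 2059 [0.556 0.081 0.016] zmax 0.037 [71. 67. 64.]
jaw 0.56 [317. 192.] 616 [0.558 0.114 0.028] zmax 0.034 [107. 108. 105.]
spacer_thin 0.65 [310. 303.] 1483 [ 0.476 -0.2    0.034] zmax 0.075 [90. 88. 29.]
spacer_thin 0.61 [290. 266.] 1199 [ 0.461 -0.117  0.034] zmax 0.074 [130. 126. 122.]
spacer_thin 0.59 [216. 292.] 1113 [ 0.347 -0.152 
[... 282 characters left out ...]
135.]
{'time': 0.6, 'qpos': array([-1.23450603,  0.5075087 , -0.23757916,  1.50022268,  0.12572955,
        1.14889779, -0.15479768]), 'qd': array([-0.00021192,  0.00041196,  0.00014902,  0.00024245,  0.00120189,
       -0.00287027, -0.00032244]), 'tau': array([-4.12581776e-04, -6.20027089e+01, -2.18411252e+00, -2.49859035e+01,
        1.38152283e-02,  2.23551360e-03,  2.84511128e-05]), 'tcp_pos': array([0.14300754, 0.60839826, 0.23126101]), 'eef_rot': array([ 1.07536408e-05,  1.15151601e-01,  9.93347929e-01, -2.90158314e-05]), 'contact_force': array([-0.50935347, -0.57182684,  0.24742385]), 'wrist_torque': array([ 0.00203046,  0.03554866, -0.03831481]), 'width': 0.08533659321631687} -0.0187
```

Run:
```python
import cv2,numpy as np
a=cv2.imread("pics/top0.png"); cv2.imwrite("pics/a.png",cv2.resize(a[120:360,120:500],None,fx=2,fy=2,interpolation=cv2.INTER_CUBIC))
W=np.load("top0.npy")
# height map of the vise, printed coarse; z by world grid
m=(W[...,0]>.47)&(W[...,0]<.64)&(W[...,1]>.0)&(W[...,1]<.25)&(W[...,2]>.02)
p=W[m]; im=np.zeros((500,400,3),np.uint8)
for q in W[(W[...,0]>.45)&(W[...,0]<.65)&(W[...,1]>.0)&(W[...,1]<.25)]:
    cv2.circle(im,(int((.25-q[1])*2000)%400 if 0 else int(400-(q[0]-.45)*2000),int((.25-q[1])*2000)),2,(int(np.clip(q[2]/.04,0,1)*255),)*3 if q[2]<.03 else (0,int(np.clip(q[2]/.04,0,1)*255),0),-1)
cv2.imwrite("pics/b.png",im)
for n,c in(("thin",(.457,-.114)),("mid",(.497,-.285)),("thick",(.572,-.166))):
    for cam in("top",):
        k=(abs(W[...,0]-c[0])<.05)&(abs(W[...,1]-c[1])<.05)&(W[...,2]>.070)&(W[...,2]<.08)
        pts=(W[k][:,:2]*1000).astype(np.float32)
        print(n,cam,k.sum(),cv2.minAreaRect(pts))
```

```text
thin top 155 ((462.1139221191406, -110.55512237548828), (13.546374320983887, 30.442302703857422), 70.9989013671875)
mid top 297 ((500.8072814941406, -281.8777770996094), (26.52005958557129, 30.632781982421875), 80.14115142822266)
thick top 398 ((579.043701171875, -159.744140625), (37.9444465637207, 30.850505828857422), 64.93578338623047)
```

View pics/a.png

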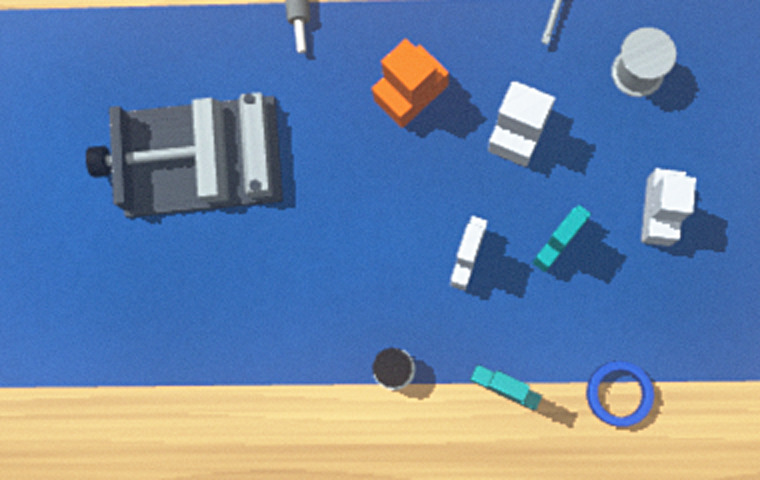

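View pics/b.png

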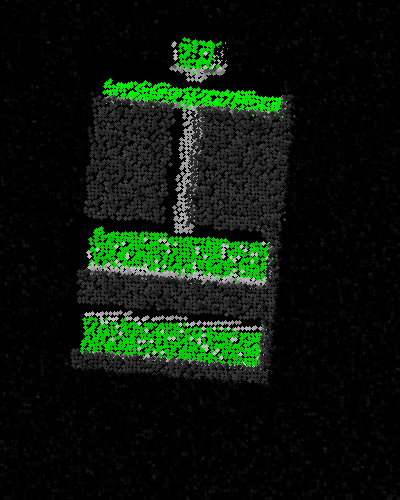

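The pictures show the vise at the upper left with its gap at about (225,150) in the crop. The three aluminium plates are at (470,255) thin, (668,207) mid and (520,125) thick, with turquoise and orange look-alikes among them. Next I'll fit the vise.

```bash
cat > fitv.py <<'E'
from h import *
def fit(W):
    m=(W[...,0]>.49)&(W[...,0]<.62)&(W[...,1]>.03)&(W[...,1]<.22)
    top=lambda lo,hi:W[m&(W[...,1]>lo)&(W[...,1]<hi)&(W[...,2]>.0312)&(W[...,2]<.036)]
    out=[]
    for lo,hi in((.06,.10),(.10,.145)):
        p=top(lo,hi)[:,:2]
        r=cv2.minAreaRect((p*1000).astype(np.float32)); out.append(r)
    return out
E
python3 - <<'E'
from fitv import *
W=np.load("top0.npy"); print(fit(W))
yaw=.07
# profile
m=(W[...,0]>.51)&(W[...,0]<.60)&(W[...,1]>.05)&(W[...,1]<.15)
p=W[m]
for yaw in(.05,.06,.07,.08,.09):
    v=-np.sin(yaw)*(p[:,0]-.555)+np.cos(yaw)*p[:,1]
    h=[np.std(p[abs(v-c)<.001][:,2])*1e3 for c in np.arange(.06,.14,.002)]
    print(yaw,np.mean(h))
yaw=.07
v=-np.sin(yaw)*(p[:,0]-.555)+np.cos(yaw)*p[:,1]
for c in np.arange(.06,.14,.002): 
    q=p[abs(v-c)<.001][:,2]*1e3; print(round(c,3),len(q),np.percentile(q,[10,50,90]).round(1))
E
```

```text
[((563.6304321289062, 78.45121002197266), (90.16588592529297, 18.498628616333008), 4.886585235595703), ((560.0960693359375, 121.74815368652344), (90.24147033691406, 20.15926170349121), 5.449359893798828)]
0.05 6.706598870811387
0.06 6.635659681106039
0.07 6.6100896337349635
0.08 6.513642852276887
0.09 6.459227358907339
0.06 66 [-2.3  0.9  6.8]
0.062 66 [1.  6.4 8.6]
0.064 49 [4.3 6.8 8.4]
0.066 55 [4.7 7.1 9.2]
0.068 106 [ 5.8 11.  31.7]
0.07 102 [ 8.1 28.2 34. ]
0.072 54 [ 9.8 31.9 33.6]
0.074 61 [ 6.7 31.8 33.5]
0.076 57 [ 6.9 32.  34.1]
0.078 65 [16.5 32.  35.1]
0.08 54 [ 8.6 31.6 34.5]
0.082 60 [ 6.8 32.1 34.6]
0.084 63 [10.  31.9 34.5]
0.086 49 [ 8.1 30.9 32.8]
0.088 38 [11.1 27.6 30.2]
0.09 35 [ 5.9 23.8 25.5]
0.092 10 [-1.5  6.4 21.6]
0.094 34 [4.8 7.2 9.1]
0.096 53 [3.5 6.6 8.7]
0.098 56 [5.1 6.9 8.7]
0.1 46 [4.8 6.9 8.7]
0.102 56 [4.7 6.9 8.9]
0.104 53 [5.2 7.3 8.8]
0.106 52 [5.5 7.2 8.7]
0.108 71 [ 5.3  7.4 19. ]
0.11 129 [ 6.6 18.6 26. ]
0.112 81 [21.6 27.6 30.7]
0.114 68 [25.9 31.1 33. ]
0.116 64 [28.1 31.8 34.4]
0.118 54 [23.2 31.7 33.8]
0.12 56 [27.4 32.  33.9]
0.122 60 [25.1 31.9 33.6]
0.124 61 [19.5 31.6 33.4]
0.126 53 [22.2 32.2 33.1]
0.128 63 [27.3 31.9 33.5]
0.13 52 [29.  31.8 33.8]
0.132 14 [ 7.1 31.1 32.3]
0.134 11 [ 5.5 22.9 25.4]
0.136 15 [ 7.4 10.1 25.6]
0.138 47 [ 5.   7.3 23.9]
0.14 54 [ 4.9  7.4 24.3]
```

The gap measures about 18–20 mm, so only the thin plate (14 mm) should go in; the mid one is 26 mm. I'll check finger clearance to the turquoise look-alike, then go and grasp.

```bash
cat >> h.py <<'E'
def quat(phi): return [0,np.cos(phi/2),np.sin(phi/2),0]
E
python3 - <<'E'
from h import *
W=np.load("top0.npy"); c=np.array([.4621,-.1106]); phi=np.deg2rad(161)
p=W[W[...,2]>.045]; p=p[np.linalg.norm(p[:,:2]-c,axis=1)<.12]
d=p[:,:2]-c; a=d@[np.cos(phi),np.sin(phi)]; b=d@[np.sin(phi),-np.cos(phi)]
k=(abs(a)<.016)&(abs(b)>.02); print("near strip |b| min",np.abs(b[k]).min() if k.any() else None)
print(ctrl.ik([*c,.15],quat(phi)))
q=quat(phi)
ctrl.movep([*c,.16],q); ctrl.movel([*c,.041],max_speed=.15)
ctrl.close_gripper(50); s=get_state(); print(s["width"],s["time"],s["contact_force"])
if .010<s["width"]<.018:
    ctrl.movel([*c,.17]); s=get_state(); print(s["width"],s["time"],s["contact_force"])
E
```

```text
near strip |b| min None
[-0.0464615   0.38531311  0.31815313  2.00435632 -0.16853901  0.77665835
  1.60971005]
0.013396519811577383 4.975 [-0.19438865  1.50969493  4.7073781 ]
0.013493059705544154 5.9833 [-0.00774146  0.51642081 -2.163465  ]
```

Run:
```python
from h import *
phi=np.deg2rad(185); t=[.562,.100]
ctrl.movep([*t,.17],quat(phi)); ctrl.movel([*t,.090])
s=get_state(); print(s["width"],s["time"],s["tcp_pos"],s["contact_force"])
ims=[]
for cam in("top","side"):
    im,W=cloud(cam); np.save(cam+"1.npy",W)
    c=im[130:270,140:320] if cam=="top" else im[110:250,220:400]
    ims.append(cv2.resize(c,None,fx=4,fy=4,interpolation=cv2.INTER_CUBIC)[:,:400 if 0 else 720])
    cv2.imwrite(f"pics/{cam}1.png",ims[-1])
    m=(abs(W[...,0]-.562)<.045)&(abs(W[...,1]-.1)<.03)&(W[...,2]>.045)&(W[...,2]<.09)
    p=W[m]; d=p[:,:2]-t; a=d@[np.cos(phi),np.sin(phi)]; b=d@[-np.sin(phi),np.cos(phi)]
    k=abs(a)>.017
    print(cam,len(p),k.sum(),np.percentile(a[k],[2,98]),np.percentile(b[k],[2,50,98]))
```

```text
0.013294453531060384 7.5917 [0.56249941 0.09911613 0.09070167] [-0.04768039  1.10533793 -1.48589827]
top 190 131 [0.0174212  0.02991827] [-0.00565896  0.00260828  0.00798486]
side 607 279 [-0.03230992  0.02701798] [-0.001782    0.00834689  0.01134169]
```

View pics/top1.png

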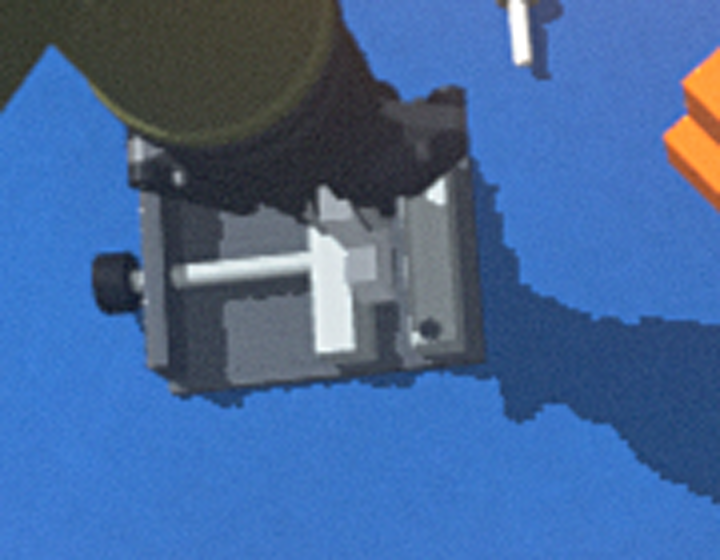

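View pics/side1.png

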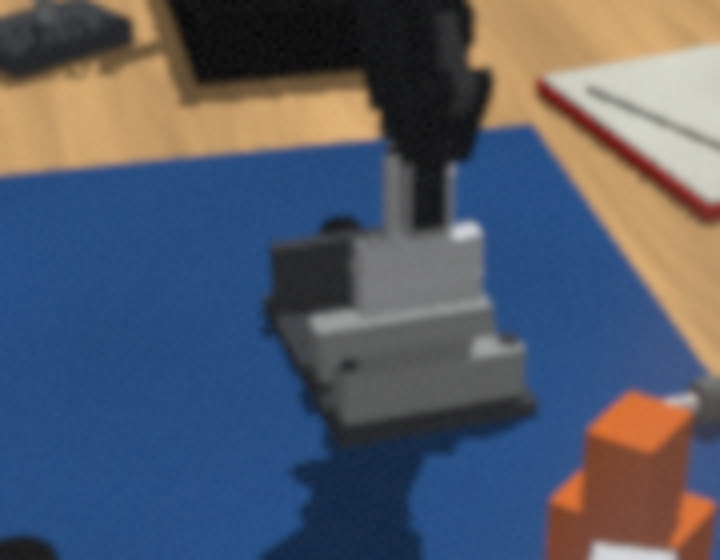

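Both views show the plate over the gap, about 2 mm towards the fixed jaw. I'll shift it +2 mm in y and lower it in steps, watching the force.

Run:
```python
from h import *
x,y=.562,.102
ctrl.movel([x,y,.090]); f0=get_state()["contact_force"]
for z in (.076,.070,.065,.060,.056,.053,.051,.0495,.048):
    ctrl.movel([x,y,z],max_speed=.04); s=get_state(); f=s["contact_force"]-f0
    print(z,s["tcp_pos"].round(4),f.round(1),s["wrist_torque"].round(2),round(s["time"],2))
    if f[2]>12: break
    if abs(f[1])>4: y+=float(np.clip(f[1]*.0002,-.001,.001))
```

```text
0.076 [0.5618 0.1019 0.0756] [ 0.3 -0.2  0.2] [ 0.01 -0.03  0.01] 8.44
0.07 [0.5618 0.1019 0.0697] [ 1.  -1.2  0.4] [-0.02 -0.01  0.03] 8.74
0.065 [0.5618 0.102  0.0647] [ 0.7 -1.  -0.6] [ 0.   -0.01 -0.01] 9.02
0.06 [0.5618 0.102  0.0597] [-0.2 -0.2  0.2] [-0.02  0.02  0.01] 9.29
0.056 [0.5618 0.102  0.0557] [ 0.3  0.1 -0.9] [-0.06  0.03 -0.03] 9.54
0.053 [0.5618 0.102  0.0528] [-0.1 -0.2 -0.7] [ 0.03  0.06 -0.04] 9.79
0.051 [0.5619 0.102  0.0509] [ 0.6 -0.4 -1.1] [0.01 0.03 0.03] 10.04
0.0495 [0.562  0.102  0.0495] [ 0.3 -0.3 -0.8] [ 0.02  0.03 -0.02] 10.29
0.048 [0.5621 0.102  0.0493] [-2.4 -1.3 13.2] [-0.1   0.77  0.  ] 10.54
```

It reached the floor at the expected height with no side force. Before releasing, I'll feel the side play gently to confirm the gap width.

Run:
```python
from h import *
x,z=.562,.0505; c=.102
ctrl.movel([x,c,z],max_speed=.04); f0=get_state()["contact_force"]; e=[]
for sg in(1,-1):
    y=c
    for i in range(14):
        y+=sg*.0006; ctrl.movel([x,y,z],max_speed=.03); s=get_state()
        if abs((s["contact_force"]-f0)[1])>6: break
    e.append(s["tcp_pos"][1]); print(sg,i,s["tcp_pos"].round(4),(s["contact_force"]-f0).round(1),s["time"])
    ctrl.movel([x,c,z],max_speed=.03)
m=sum(e)/2; print("play mm",(e[0]-e[1])*1e3,"mid",m)
ctrl.movel([x,m,z],max_speed=.03); ctrl.movel([x,m,.0493],max_speed=.02)
ctrl.ungrasp(); ctrl.movel([x,m,.17]); ctrl.movep([.35,.35,.3],quat(np.deg2rad(185)))
s=get_state(); print(s["time"],s["contact_force"])
im,W=cloud("top"); np.save("top2.npy",W)
cv2.imwrite("pics/top2.png",cv2.resize(im[130:330,140:480],None,fx=2.3,fy=2.3,interpolation=cv2.INTER_CUBIC))
k=(abs(W[...,0]-.562)<.06)&(abs(W[...,1]-.1)<.04)&(W[...,2]>.078)&(W[...,2]<.1)
print(k.sum(),np.median(W[k],0),cv2.minAreaRect((W[k][:,:2]*1000).astype(np.float32)))
```

```text
1 3 [0.5619 0.1031 0.0504] [ 0.6 -6.1 -1.6] 11.7917
-1 7 [0.562  0.0983 0.0505] [-0.5  6.1  0.2] 14.0417
play mm 4.860029904143123 mid 0.1006937254059499
17.825 [-0.07836664 -0.76695585 -0.24060832]
150 [0.56126926 0.09997046 0.08195407] ((561.8809814453125, 100.6004638671875), (30.112483978271484, 13.984746932983398), 5.591676712036133)
```

View pics/top2.png

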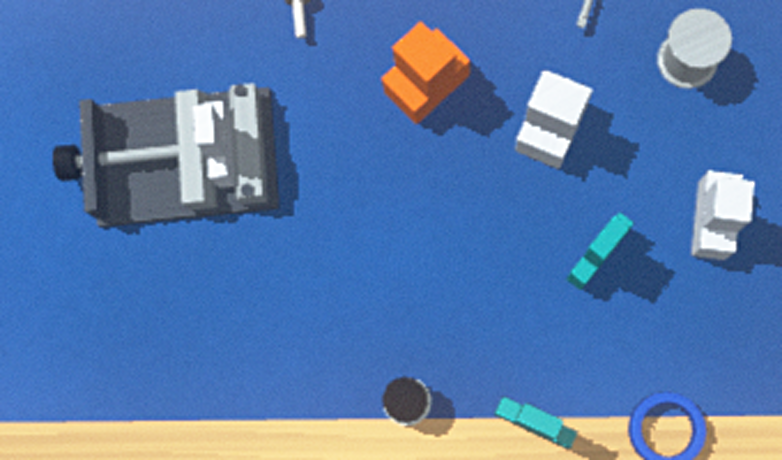

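The plate stands upright in the gap at about (212,140), its top at z ≈ 0.082 (8 + 75 mm expected), centred and aligned. The other plates haven't moved. The play of about 4.9 mm puts the gap at about 19 mm, so the mid plate can't go in.

```bash
python3 -c "
from h import *
ticket.close_job()"
```

```text
the job is handed in; nothing more can be done
```

The thin spacer (14 mm) is the thickest that fits. It is standing in the vise, and the job was handed in at about 18 s on the robot's clock.

- **Gap width:** the jaws stand about 19 mm apart. The camera depth gave 18–20 mm. Feeling the side play with the plate lowered gave about 4.9 mm, which makes it roughly 18.9 mm.
- **Other spacers:** I did not try the mid (26 mm) or thick (38 mm) plates, because the gap is narrower than either. They and the look-alikes are where they started, well away from the vise.
- **Seating:** the plate went down with no side force and met the floor at the expected height.
- **Last look:** after release, the top camera put the plate's top about 82 mm above the bench, where 83 mm is expected. It is within about 1 mm of the middle of the jaws and parallel to them to about 1°. The arm is clear of everything.

No check failed. The first camera estimate of the gap's centre was about 1–2 mm off what I measured from close by, and I corrected for that before lowering.

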